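Make up two beading kits

TASK

Make up two beading kits from the stock on the cutting mat: the navy thread spool and the jar of pearl-white beads go in the black box, the lilac spool and the jar of amber-brown beads in the white box. In each box the spool stands upright in the cork-floored half and the jar upright in the plain half; set each one down gently rather than dropping it. Leave the mustard spool and the turquoise jar standing where they are.

Things in the scene. Friction and masses are not known exactly. Their poses are not given: they have to be found in the camera images.
- navy_spool_center (a point): Upright thread spool: white foot flange and navy-blue top flange, both 44 mm across and 6 mm thick, navy-blue thread 41 mm across between; 70 mm tall, about 60 g. This point: its centre, 35 mm above its underside; z is its upward axis, round about z. Starts among the stock on the green mat (top 3 mm above the work surface).
- lilac_spool_center (a point): Upright thread spool: white foot flange and lilac top flange, both 44 mm across and 6 mm thick, lilac thread 41 mm across between; 70 mm tall, about 60 g. This point: its centre, 35 mm above its underside; z is its upward axis, round about z. Starts among the stock on the green mat (top 3 mm above the work surface).
- pearl_jar_center (a point): Upright bead jar: clear straight-sided plastic, full of pearl-white beads, pearl-white lid as wide as the jar; 42 mm across, 70 mm tall, about 110 g. This point: its centre, 35 mm above its underside; z is its upward axis, round about z. Starts among the stock on the green mat (top 3 mm above the work surface).
- amber_jar_center (a point): Upright bead jar: clear straight-sided plastic, full of amber-brown beads, amber-brown lid as wide as the jar; 42 mm across, 70 mm tall, about 110 g. This point: its centre, 35 mm above its underside; z is its upward axis, round about z. Starts among the stock on the green mat (top 3 mm above the work surface).
- black_box: Black open kit box fixed to the mat, any way round: 164 mm long (its y), 82 wide (its x), 16 high. Origin: centre of its underside, on the mat. Inner floor 4 mm above that; walls rise 12 mm above the floor. A 10 mm cross wall parts two square halves, 72 mm inside: the half centred at y = +41 mm has a brown cork floor, the half at y = -41 mm a plain black one.
- white_box: White open kit box fixed to the mat, any way round: 164 mm long (its y), 82 wide (its x), 16 high. Origin: centre of its underside, on the mat. Inner floor 4 mm above that; walls rise 12 mm above the floor. A 10 mm cross wall parts two square halves, 72 mm inside: the half centred at y = +41 mm has a brown cork floor, the half at y = -41 mm a plain white one.
- mustard_spool_center (a point): Upright thread spool: white foot flange and mustard-yellow top flange, both 44 mm across and 6 mm thick, mustard-yellow thread 41 mm across between; 70 mm tall, about 60 g. This point: its centre, 35 mm above its underside; z is its upward axis, round about z. Not part of either kit. Starts among the stock on the green mat (top 3 mm above the work surface).
- turquoise_jar_center (a point): Upright bead jar: clear straight-sided plastic, full of turquoise beads, turquoise lid as wide as the jar; 42 mm across, 70 mm tall, about 110 g. This point: its centre, 35 mm above its underside; z is its upward axis, round about z. Not part of either kit. Starts among the stock on the green mat (top 3 mm above the work surface).
Not all that is in view belongs to the job. There is more than one size of the part that bears amber_jar_center; the job needs the smaller.

How it is judged:
By the outcome, as a careful person would: the job done as asked, in the order asked, and still so for the second after the job is handed in, with the robot touching nothing.
It also fails if it takes over 128 s, if anything falls off the work surface, if the arm or the gripper's body presses on something with over 40 N, if the wrist force passes 120 N, or if a joint passes its speed limit or range.

ROBOT

A 6-joint arm with a two-finger parallel gripper is mounted at the origin on the work surface. World frame = base frame: x ahead of the robot, y to its left, z up, the work surface at z = 0. Lengths are in mm, angles in rad, forces in N, time in s.
With the tool pointing down it reaches from about 275 to 1000 mm from the base axis. Payload 8.4 kg.
Tool frame: the origin (TCP) lies between the finger pads; the fingertips stand r.nose_length ahead of it and the grasp point (between the pads) lies 8 mm behind it (r.nose_length is the distance from the TCP to the fingertips, in mm); y points along the fingers, x is the direction in which the jaws open and shut, and the axes are right-handed (so a half turn about y gives the same grasp; the last joint's range is limited). The gripper opens to 85 mm and grips with 20 to 120 N. Pads are 22 mm wide; open, the fingers measure 114 mm over their backs; the gripper's body (76 mm by 85 mm) begins 54 mm behind the grasp point. The pads swing forward as they close: fully open they stand 13 mm farther back than shut.
Start: joints at [1.163, 0.353, 1.633, -0, 1.155, -0.002], TCP at [246.72, 574.245, 242.281] pointing down, gripper open.
Joint ranges: [-2.63, 2.63], [-0.92, 2.1], [0.06, 2.66], [-1.3, 4.44], [0, 2.69], [-3.02, 3.02]. Speed limits (rad/s): [2.22, 2.22, 2.79, 3.14, 3.14, 3.14].

INTERFACE

Orientations are given as [roll, pitch, yaw] about the fixed x, y, z axes, in that order (R = Rz(yaw) Ry(pitch) Rx(roll)).
In Python, from rig import r, cams, order gives the robot as it stands. The module is installed in compiled form; this text tells all that it offers.
- The arm moves only by the shell command python3 -m crank 'ROWS' [FORCE]. ROWS is JSON, a list of rows, each a list of 7 numbers: the turn, a rotation vector about the tool's x, y, z in degrees, then the shift along the tool's x, y, z in cm, then the opening, from -1 (shut) to 1 (fully open). A call has exactly 10 rows; each row shifts and turns the pose as measured when the row begins, along the tool's axes as they then stand; what a row does not reach is not made up. A row lasts 1/12 s, in which the tool goes at most 41.7 mm and 7.16 degrees, less where a joint would pass 70% of its speed; a pose out of reach is approached as far as the arm can. A call with a gripper value outside its range is refused whole. The fingers move at their own pace and stop on an object; FORCE is the grip in N (left out, the last holds). Time passes only in rows, so rows that do not move let the fingers close, or fill a call up. It gives the time, the measured TCP pose, the force and the opening at its end, in the units of the state.
- r.sense(): the state, without advancing time (a new reading comes with each control period).
- cams.grab_frame(name): name is "scene" or "top" or "wrist"; returns the picture (384x512x3 uint8, blue, green, red); there is no depth.
- cams.camera_info(name): a dict with "intrinsics" (3x3 intrinsics, pixels), "view" (4x4, takes a point from world to camera coordinates); the wrist camera has in their place "hand_eye" (4x4, takes a point from camera to tool coordinates, whose origin is the TCP and whose axes are the tool frame's). Camera axes: x right, y up, looking along -z (the intrinsics and any distortion apply to the point x, -y, -z); pixel columns grow to the right and rows downward; lengths in mm; the calibration is good to about 2 mm. The wrist camera is an equidistant fisheye: a pixel r from the principal point sees the ray r / f radians off the axis. A picture is of the moment at which its call begins: read the wrist's pose just before it. camera_info takes no time and is no camera call.
- order.sign_off(): hands the job in, once; it reports no verdict.
The state is a dict: "clock": time; "qpos": joint angles; "qvel": joint speeds; "joint_efforts": joint torques, N m; "eef_pos": TCP position; "tcp_rot": TCP orientation; "contact_force": force on the tool from outside, world axes, zero at the start; "wrist_torque": the same for the moment, N m; "opening": opening from 0.0 (shut) to 1.0 (fully open).
Only numpy, scipy, OpenCV 4.12 (cv2) and the standard library are available. Lean on these libraries where they do the work, as an engineer would, in place of code of your own. Each camera call takes 0.05 s, during which the arm holds its last target.

## Working session

There is one attempt and no reset: what is moved stays moved. The work goes in short steps, Python scripts to look and compute and a shell command to move; the robot and the scene stay as the last step left them, time stands still between calls to the robot, and variables do not carry over. Pictures are saved under pics/ and viewed, and the job is handed in when it is done.

```bash
mkdir -p pics; ls; python3 - <<'E'
from rig import r,cams,order
import cv2,json
s=r.sense();print(s['clock'],s['eef_pos'],s['tcp_rot'],s['opening'],r.nose_length)
for n in ("scene","top","wrist"):
    cv2.imwrite(f"pics/{n}0.png",cams.grab_frame(n)); print(n,cams.camera_info(n))
E
```

```text
pics
0.0 [246.5572981  573.80529388 241.53096217] [-1.57082573e+00  1.40477206e-03  1.16499079e+00] 1.0036301961784553 11.0
scene {'intrinsics': array([[397.85334143,   0.        , 259.71122986],
       [  0.        , 397.85334143, 192.67774414],
       [  0.        ,   0.        ,   1.        ]]), 'view': array([[ 3.50859828e-02,  9.99255248e-01,  1.60599978e-02,
        -1.32451649e+02],
       [-7.07072734e-01,  1.34637475e-02,  7.07012642e-01,
         3.06064129e+02],
       [ 7.06269865e-01, -3.61618200e-02,  7.07018529e-01,
        -1.43181772e+03],
       [ 0.00000000e+00,  0.00000000e+00,  0.00000000e+00,
         1.00000000e+00]])}
top {'intrinsics': array([[475.77318004,   0.        , 254.81922313],
       [  0.        , 475.77318004, 188.96414863],
       [  0.        ,   0.        ,   1.        ]]), 'view': array([[ 1.04059653e-02, -9.99892826e-01, -1.02981859e-02,
         1.26952561e+02],
       [ 9.97677312e-01,  9.68847999e-03,  6.74248737e-02,
        -4.81001291e+02],
       [-6.73178737e-02, -1.09758873e-02,  9.97671205e-01,
        -1.42577720e+03],
       [ 0.00000000e+00,  0.00000000e+00,  0.00000000e+00,
         1.00000000e+00]])}
wrist {'intrinsics': array([[297.31863964,   0.        , 255.67632334],
       [  0.        , 297.31863964, 194.06544081],
       [  0.        ,   0.        ,   1.        ]]), 'hand_eye': array([[ 9.99999375e-01,  3.96928723e-04, -1.04473922e-03,
        -2.80213394e-01],
       [-1.11514480e-03,  2.92435851e-01, -9.56284492e-01,
        -1.33347529e+02],
       [-7.40575791e-05,  9.56285060e-01,  2.92436111e-01,
         7.59383249e+01],
       [ 0.00000000e+00,  0.00000000e+00,  0.00000000e+00,
         1.00000000e+00]])}
```

View images.

View pics/top0.png

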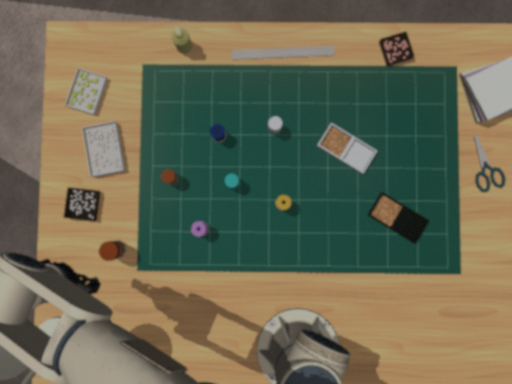

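View pics/scene0.png

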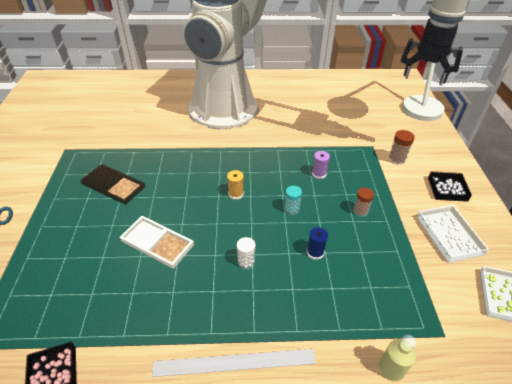

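View pics/wrist0.png

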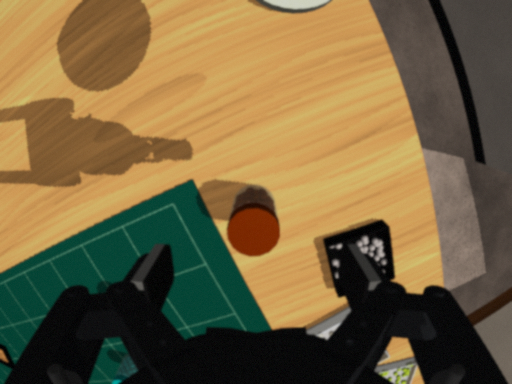

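```bash
cat > h.py <<'E'
import numpy as np,cv2
from rig import r,cams,order
def proj(n,P):
    c=cams.camera_info(n);K=c['intrinsics'];V=c['view'];p=V[:3,:3]@np.array(P,float)+V[:3,3]
    return np.array([K[0,2]+K[0,0]*p[0]/-p[2],K[1,2]+K[1,1]*-p[1]/-p[2]])
def unproj(n,uv,z):
    c=cams.camera_info(n);K=c['intrinsics'];V=c['view'];R=V[:3,:3];o=-R.T@V[:3,3]
    d=R.T@np.array([(uv[0]-K[0,2])/K[0,0],-(uv[1]-K[1,2])/K[1,1],-1])
    return (o+d*(z-o[2])/d[2])[:2]
E
python3 - <<'E'
import cv2,numpy as np
t=cv2.imread('pics/top0.png');s=cv2.imread('pics/scene0.png')
a=cv2.resize(t[110:260,90:290],None,fx=4,fy=4,interpolation=cv2.INTER_CUBIC)
cv2.imwrite('pics/ctop.png',a)
b=cv2.resize(s[120:270,220:420],None,fx=4,fy=4,interpolation=cv2.INTER_CUBIC)
cv2.imwrite('pics/cscene.png',b)
c=cv2.resize(t[110:250,310:440],None,fx=4,fy=4,interpolation=cv2.INTER_CUBIC)
cv2.imwrite('pics/cbox.png',c)
E
```

```text
(no output)
```

View pics/ctop.png

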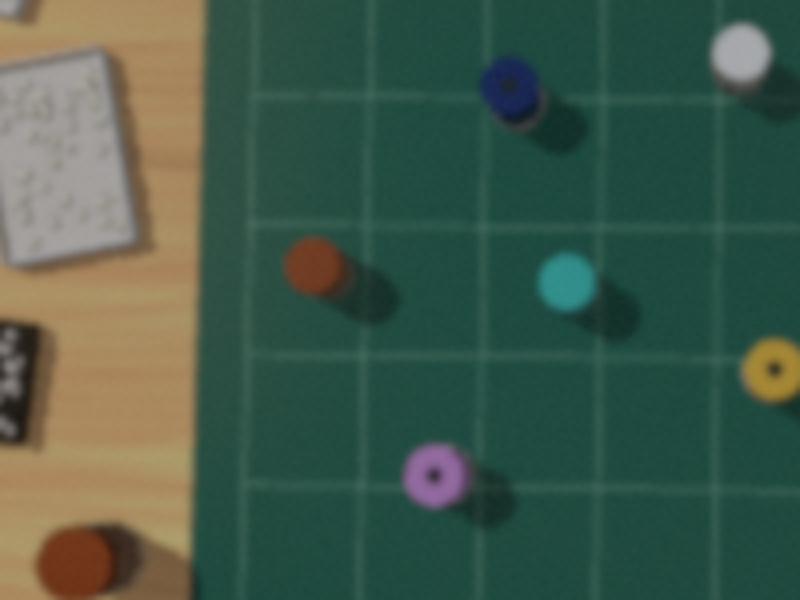

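View pics/cscene.png

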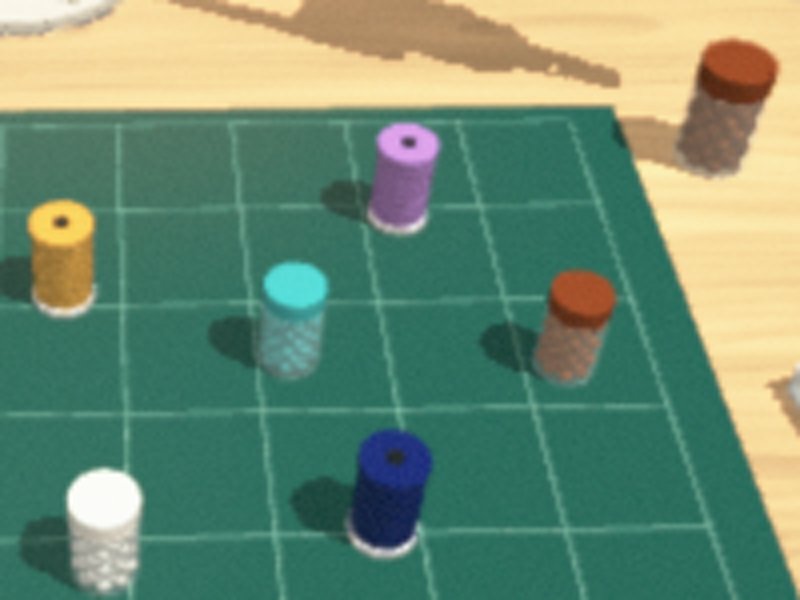

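View pics/cbox.png

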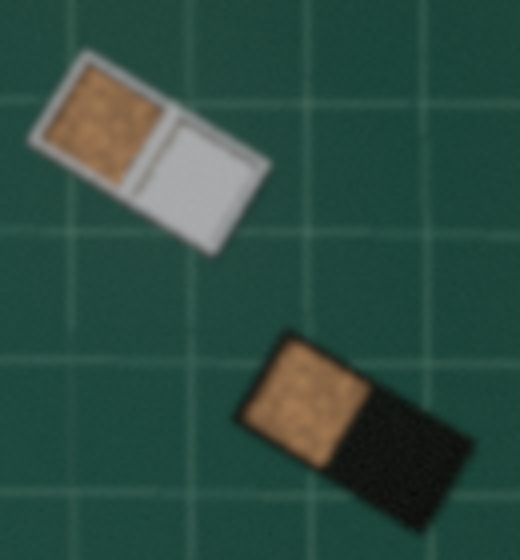

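```bash
python3 - <<'E'
from h import *
f=lambda p,o:(np.array(p)-1.5)/4+o
T={'navy':(511,87),'amber':(314,267),'lilac':(436,476),'pearl':(741,54),'turq':(567,282),'must':(773,370)}
S={'navy':(395,458),'amber':(581,298),'lilac':(408,145),'pearl':(105,498),'turq':(296,290),'must':(62,223)}
for k in T: print(k,unproj('top',f(T[k],(90,110)),73).round(1),unproj('scene',f(S[k],(220,120)),73).round(1))
for n,c in {'white':[(87,48),(272,162),(213,257),(27,143)],'black':[(288,328),(477,441),(422,535),(235,419)]}.items():
    P=np.array([unproj('top',f(p,(310,110)),19) for p in c]);C=P.mean(0)
    d=(P[0]+P[3]-P[1]-P[2])/2;u=d/np.linalg.norm(d)
    print(n,P.round(0).tolist(),C.round(1),'len',np.linalg.norm(d),'wid',np.linalg.norm(P[0]+P[1]-P[2]-P[3])/2,'ang',np.degrees(np.arctan2(u[1],u[0])),'cork',(C+41*u).round(1),'plain',(C-41*u).round(1))
# color refinement of boxes and tops
t=cv2.imread('pics/top0.png');hsv=cv2.cvtColor(t,cv2.COLOR_BGR2HSV)
for n,lo,hi,roi in [('corkW',(5,80,90),(25,255,255),(310,110,385,180)),('corkB',(5,80,90),(25,255,255),(360,185,435,250))]:
    x0,y0,x1,y1=roi;m=cv2.inRange(hsv[y0:y1,x0:x1],lo,hi);M=cv2.moments(m,True)
    uv=(M['m10']/M['m00']+x0,M['m01']/M['m00']+y0);print(n,M['m00'],unproj('top',uv,7).round(1))
E
```

```text
navy [644.6 243. ] [647.8 246.1]
amber [510.4 385.1] [518.5 385.1]
lilac [359. 293.] [363.1 295.3]
pearl [670.5  74.2] [673.3  76.2]
turq [501.1 199.9] [507.7 201.3]
must [438.4  49.2] [441.   49.7]
white [[688.0, -100.0], [601.0, -240.0], [529.0, -195.0], [614.0, -54.0]] [ 608.  -147.2] len 164.73877030875775 wid 86.07648344592872 ang 58.489105046940175 cork [ 629.4 -112.2] plain [ 586.6 -182.1]
black [[475.0, -251.0], [392.0, -392.0], [321.0, -350.0], [406.0, -211.0]] [ 398.5 -300.9] len 163.5169987964629 wid 81.04741142591047 ang 58.89937969574285 cork [ 419.7 -265.8] plain [ 377.3 -336. ]
corkW 455.0 [ 631.4 -113.4]
corkB 530.0 [ 419.3 -267.9]
```

Candidates, as top-view pixels:
- **Amber jars:** the small one is on the mat at (168,176). The taller, wider one is off the mat at (110,251), so I choose (168,176).
- **Navy spool:** (217,131). The other spools are lilac (199,229) and mustard (284,203).
- **Pearl jar:** (275,123). The flat tray of white beads at (104,149) isn't a jar.
- **Boxes:** white at (347,148) and black at (399,217). The bead trays at the edges aren't kit boxes.

The close crops confirm these choices.

First I turn the jaws to the boxes' cross direction (yaw -31.4°), so every later move is a plain shift.

```bash
cat >> h.py <<'E'
def go(x,y,z,yaw=-31.4):
    from scipy.spatial.transform import Rotation as Ro
    s=r.sense();R=Ro.from_euler('xyz',s['tcp_rot']).as_matrix();d=np.array([x,y,z])-s['eef_pos']
    Rt=Ro.from_euler('xyz',[-90,0,yaw],degrees=True).as_matrix()
    print('t',round(s['clock'],2),'pos',s['eef_pos'].round(1),'F',np.round(s['contact_force'],1),'op',round(s['opening'],3))
    print(' shift cm',(R.T@d/10).round(2),'turn deg',np.degrees(Ro.from_matrix(R.T@Rt).as_rotvec()).round(2))
E
python3 -m crank '[[0,7,0,0,0,0,1],[0,7,0,0,0,0,1],[0,7,0,0,0,0,1],[0,7,0,0,0,0,1],[0,7,0,0,0,0,1],[0,7,0,0,0,0,1],[0,7,0,0,0,0,1],[0,7,0,0,0,0,1],[0,7,0,0,0,0,1],[0,7,0,0,0,0,1]]' 30
python3 -m crank '[[0,7,0,0,0,0,1],[0,7,0,0,0,0,1],[0,7,0,0,0,0,1],[0,7,0,0,0,0,1],[0,0,0,0,0,0,1],[0,0,0,0,0,0,1],[0,0,0,0,0,0,1],[0,0,0,0,0,0,1],[0,0,0,0,0,0,1],[0,0,0,0,0,0,1]]' 30
python3 -c "
from h import *
go(646,244.5,200)"
```

```text
clock: 0.98
eef_pos: [245.7, 572.0, 238.4]
tcp_rot: [-1.578, 0.002, -0.084]
contact_force: [-1.0, 0.4, 0.0]
opening: 0.999
clock: 1.82
eef_pos: [245.1, 570.6, 236.0]
tcp_rot: [-1.582, -0.002, -0.575]
contact_force: [0.1, 0.2, 0.2]
opening: 1.001
t 1.82 pos [245.1 570.6 236. ] F [0.1 0.2 0.2] op 1.001
 shift cm [51.37  3.77 -5.5 ] turn deg [ 0.66 -1.57  0.1 ]
```

```bash

python3 -m crank '[[0,0,0,4.1,0,-0.44,1],[0,0,0,4.1,0,-0.44,1],[0,0,0,4.1,0,-0.44,1],[0,0,0,4.1,0,-0.44,1],[0,0,0,4.1,0,-0.44,1],[0,0,0,4.1,0,-0.44,1],[0,0,0,4.1,0,-0.44,1],[0,0,0,4.1,0,-0.44,1],[0,0,0,4.1,0,-0.44,1],[0.7,-1.5,0,4.1,0,-0.44,1]]' >/dev/null
python3 -c "
from h import *
go(646,244.5,200)"
```

```text
t 2.65 pos [568.1 313.9 237.6] F [1.3 0.5 0.1] op 1.003
 shift cm [10.22  3.74 -2.11] turn deg [-0.3   1.26 -0.01]
```

```bash

python3 -m crank '[[0,1.3,0,3.5,1.2,-0.7,1],[0,0,0,3.4,1.2,-0.7,1],[0,0,0,3.3,1.2,-0.7,1],[0,0,0,0,0,0,1],[0,0,0,0,0,0,1],[0,0,0,0,0,0,1],[0,0,0,0,0,0,1],[0,0,0,0,0,0,1],[0,0,0,0,0,0,1],[0,0,0,0,0,0,1]]' >/dev/null
cat >> h.py <<'E'
from scipy.spatial.transform import Rotation as Ro
def wpix(P,s):
    "world->wrist pixel"
    c=cams.camera_info('wrist');H=c['hand_eye'];K=c['intrinsics']
    R=Ro.from_euler('xyz',s['tcp_rot']).as_matrix();p=R.T@(np.array(P,float)-s['eef_pos'])
    q=H[:3,:3].T@(p-H[:3,3]);q=np.array([q[0],-q[1],-q[2]])
    th=np.arctan2(np.hypot(q[0],q[1]),q[2]);u=q[:2]/max(np.hypot(q[0],q[1]),1e-9)*th*K[0,0]
    return K[:2,2]+u
def wun(uv,z,s):
    "wrist pixel->world at height z"
    c=cams.camera_info('wrist');H=c['hand_eye'];K=c['intrinsics']
    R=Ro.from_euler('xyz',s['tcp_rot']).as_matrix()
    d=(np.array(uv,float)-K[:2,2])/K[0,0];th=np.hypot(*d);q=np.array([d[0]/th*np.sin(th),-d[1]/th*np.sin(th),-np.cos(th)])
    o=R@H[:3,3]+s['eef_pos'];v=R@H[:3,:3]@q
    return (o+v*(z-o[2])/v[2])[:2]
def look(name,pts=()):
    s=r.sense();im=cams.grab_frame('wrist');cv2.imwrite('pics/'+name+'_raw.png',im)
    np.save('pics/'+name+'.npy',np.array([s['tcp_rot'],s['eef_pos']]))
    for P in pts:
        a=np.linspace(0,2*np.pi,60);
        c=np.array([wpix((P[0]+P[3]*np.cos(t),P[1]+P[3]*np.sin(t),P[2]),s) for t in a])
        cv2.polylines(im,[np.int32(np.round(c*16))],True,(0,255,255),1,cv2.LINE_AA,4)
    im=cv2.resize(im,(768,576));cv2.imwrite('pics/'+name+'.png',im)
E
python3 -c "
from h import *
go(646,244.5,200)
look('w1',[(646,244.5,73,22),(672,75,73,21),(504,200,73,21)])"
```

```text
t 3.48 pos [653.3 235.9 202. ] F [ 1.1  1.  -0.3] op 0.997
 shift cm [-1.07  0.2   0.35] turn deg [-0.53  0.1   0.2 ]
```

View pics/w1.png

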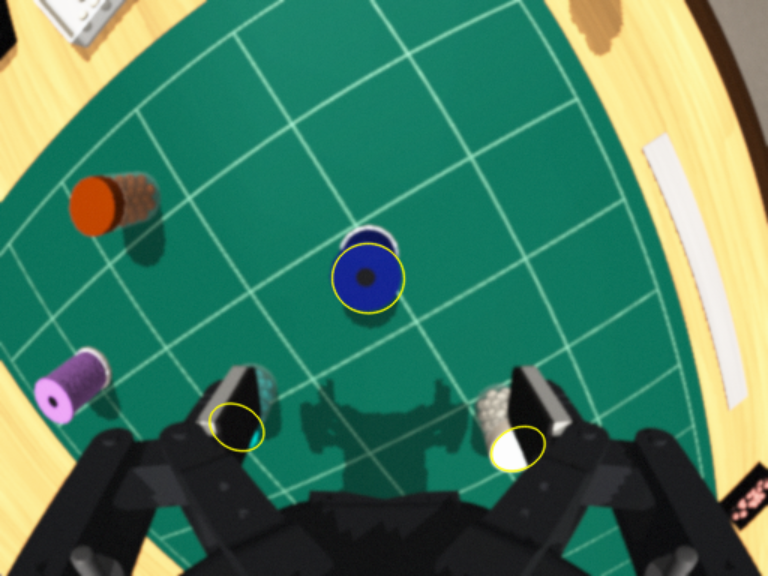

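The navy disc is at (368,277) in the wrist view. The circle predicted for (646, 244.5) lies right on it.

```bash

python3 -m crank '[[0,0,0,-0.5,1.5,0.2,1],[0,0,0,-0.5,1.5,0.15,1],[0,0,0,0,1.5,0,1],[0,0,0,0,1.5,0,1],[0,0,0,0,1.5,0,1],[0,0,0,0,1.5,0,1],[0,0,0,0,1,0,1],[0,0,0,0,0.5,0,1],[0,0,0,0,0,0,1],[0,0,0,0,0,0,1]]' >/dev/null
python3 -c "
from h import *
go(646,244.5,35)"
```

```text
t 4.37 pos [647.3 251.3  97.9] F [0.2 0.3 1.3] op 1.001
 shift cm [ 0.19  6.28 -0.75] turn deg [-0.92  0.51  0.47]
```

```bash

python3 -m crank '[[-0.8,0.4,0.4,0.1,0,-0.6,1],[0,0,0,0,0,0,1],[0,0,0,0,1.2,0,1],[0,0,0,0,1.2,0,1],[0,0,0,0,1.2,0,1],[0,0,0,0,1,0,1],[0,0,0,0,0.6,0,1],[0,0,0,0,0.2,0,1],[0,0,0,0,0,0,1],[0,0,0,0,0,0,1]]' >/dev/null
python3 -c "
from h import *
go(646,244.5,35)"
```

```text
t 5.2 pos [645.9 245.2  39.6] F [ 0.3  0.2 -0.5] op 0.999
 shift cm [ 0.04  0.46 -0.05] turn deg [-0.13  0.05  0.11]
```

```bash

python3 -m crank '[[0,0,0,0,0.2,0,0],[0,0,0,0,0,0,-0.5],[0,0,0,0,0,0,-1],[0,0,0,0,0,0,-1],[0,0,0,0,0,0,-1],[0,0,0,0,0,0,-1],[0,0,0,0,0,0,-1],[0,0,0,0,0,0,-1],[0,0,0,0,0,0,-1],[0,0,0,0,0,0,-1]]' 30 >/dev/null
python3 -c "
from h import *
go(646,244.5,35)"
```

```text
t 6.03 pos [647.2 245.7  39.7] F [-0.1  0.1 -0.8] op 0.47
 shift cm [-0.04  0.46 -0.17] turn deg [-0.29  0.06  0.23]
```

```bash

python3 -m crank '[[0,0,0,0,-1,0,-1],[0,0,0,0,-2,0,-1],[0,0,0,0,-2.5,0,-1],[0,0,0,0,-2.5,0,-1],[0,0,0,0,-2.5,0,-1],[0,0,0,0,-2,0,-1],[0,0,0,0,-1,0,-1],[0,0,0,0,-0.5,0,-1],[0,0,0,0,0,0,-1],[0,0,0,0,0,0,-1]]' 30 >/dev/null
python3 -c "
from h import *
go(419.5,-267,175)"
```

```text
t 6.87 pos [645.  244.9 188.6] F [ 0.  -0.3 -0.7] op 0.476
 shift cm [  7.36   1.21 -55.45] turn deg [-0.18  0.06  0.14]
```

```bash

python3 -m crank '[[0,0,0,0.2,0,-1.5,-1],[0,0,0,0.4,0,-3,-1],[0,0,0,0.53,0,-4,-1],[0,0,0,0.53,0,-4,-1],[0,0,0,0.53,0,-4,-1],[0,0,0,0.53,0,-4,-1],[0,0,0,0.53,0,-4,-1],[0,0,0,0.53,0,-4,-1],[0,0,0,0.53,0,-4,-1],[0,0,0,0.53,0,-4,-1]]' 30 >/dev/null
python3 -c "
from h import *
go(419.5,-267,175)"
```

```text
t 7.7 pos [487.3 -94.5 173.6] F [ 1.  -0.5 -0.6] op 0.472
 shift cm [  2.98  -0.09 -18.29] turn deg [ 0.28  0.66 -0.72]
```

```bash

python3 -m crank '[[0.3,0.6,-0.7,0.5,0,-4,-1],[0,0,0,0.5,0,-4,-1],[0,0,0,0.5,-0.2,-3.5,-1],[0,0,0,0.4,-0.2,-2.5,-1],[0,0,0,0.3,0,-1.5,-1],[0,0,0,0.2,0,-0.8,-1],[0,0,0,0,0,0,-1],[0,0,0,0,0,0,-1],[0,0,0,0,0,0,-1],[0,0,0,0,0,0,-1]]' 30 >/dev/null
python3 -c "
from h import *
go(419.5,-267,175)
look('w2',[(419.5,-267,7,22)])"
```

```text
t 8.53 pos [ 410.5 -253.3  168. ] F [ 0.1 -0.6  0.9] op 0.472
 shift cm [ 1.47 -0.72 -0.69] turn deg [ 0.1  -0.33 -1.01]
```

View pics/w2.png

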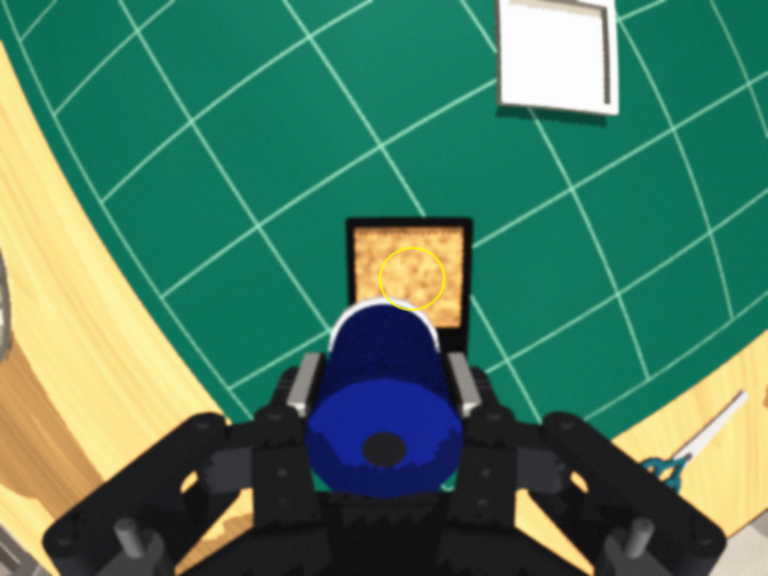

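The cork floor spans (355–463, 228–328) in the wrist view. My target is at (412,278), which is its centre. Next I line up over it and lower.

```bash

python3 -m crank '[[0,-0.3,-1,0.9,0,-0.4,-1],[0,0,0,0.5,0.5,-0.2,-1],[0,0,0,0,1.5,0,-1],[0,0,0,0,1.5,0,-1],[0,0,0,0,1.5,0,-1],[0,0,0,0,1.5,0,-1],[0,0,0,0,1,0,-1],[0,0,0,0,0.5,0,-1],[0,0,0,0,0,0,-1],[0,0,0,0,0,0,-1]]' 30 >/dev/null
python3 -c "
from h import *
go(419.5,-267,44)"
```

```text
t 9.42 pos [ 426.7 -266.9   84.1] F [-0.2 -0.6  0. ] op 0.47
 shift cm [-0.65  4.01 -0.37] turn deg [0.09 0.45 0.53]
```

```bash

python3 -m crank '[[0,0.4,0.5,-0.5,0,-0.3,-1],[0,0,0,0,0,0,-1],[0,0,0,0,1,0,-1],[0,0,0,0,0.8,0,-1],[0,0,0,0,0.5,0,-1],[0,0,0,0,0.3,0,-1],[0,0,0,0,0.1,0,-1],[0,0,0,0,0,0,-1],[0,0,0,0,0,0,-1],[0,0,0,0,0,0,-1]]' 30 >/dev/null
python3 -c "
from h import *
go(419.5,-267,44)"
```

```text
t 10.25 pos [ 421.6 -267.9   56.3] F [ 0.6 -0.1 -0.8] op 0.473
 shift cm [-0.23  1.23 -0.03] turn deg [0.1  0.   0.19]
```

```bash

python3 -m crank '[[0,0,0.2,-0.2,0.4,0,-1],[0,0,0,0,0.3,0,-1],[0,0,0,0,0.2,0,-1],[0,0,0,0,0.1,0,-1],[0,0,0,0,0.1,0,-1],[0,0,0,0,0,0,-1],[0,0,0,0,0,0,-1],[0,0,0,0,0,0,-1],[0,0,0,0,0,0,-1],[0,0,0,0,0,0,-1]]' 30 >/dev/null
python3 -c "
from h import *
go(419.5,-267,44)"
```

```text
t 11.08 pos [ 420.2 -267.1   44.7] F [-0.5 -0.2 -0.8] op 0.473
 shift cm [-0.06  0.07 -0.03] turn deg [0.1  0.   0.04]
```

```bash

python3 -m crank '[[0,0,0,0,0.1,0,-1],[0,0,0,0,0.05,0,-1],[0,0,0,0,0.0,0,-1],[0,0,0,0,0,0,-1],[0,0,0,0,0,0,-1],[0,0,0,0,0,0,-1],[0,0,0,0,0,0,-1],[0,0,0,0,0,0,-1],[0,0,0,0,0,0,-1],[0,0,0,0,0,0,-1]]' 30 >/dev/null
python3 -c "
from h import *
go(419.5,-267,44)"
```

```text
t 11.92 pos [ 420.4 -267.2   43.3] F [-0.2  0.4 -0.3] op 0.474
 shift cm [-0.08 -0.07 -0.03] turn deg [0.1  0.   0.07]
```

```bash

python3 -m crank '[[0,0,0,0,0.1,0,-1],[0,0,0,0,0.1,0,-1],[0,0,0,0,0.05,0,-1],[0,0,0,0,0.05,0,-1],[0,0,0,0,0,0,-1],[0,0,0,0,0,0,-1],[0,0,0,0,0,0,-1],[0,0,0,0,0,0,-1],[0,0,0,0,0,0,-1],[0,0,0,0,0,0,-1]]' 30 >/dev/null
python3 -c "
from h import *
go(419.5,-267,44)"
```

```text
t 12.75 pos [ 420.5 -267.5   42.5] F [ 0.2 -1.1  3. ] op 0.472
 shift cm [-0.11 -0.15 -0.01] turn deg [ 0.1 -0.   0.1]
```

Contact shows at 3 N with the TCP at 42.5, so the spool is down. I release it and rise.

```bash

python3 -m crank '[[0,0,0,0,0,0,0.1],[0,0,0,0,0,0,0.3],[0,0,0,0,0,0,0.6],[0,0,0,0,0,0,1],[0,0,0,0,0,0,1],[0,0,0,0,-1,0,1],[0,0,0,0,-2,0,1],[0,0,0,0,-3,0,1],[0,0,0,0,-3,0,1],[0,0,0,0,-3,0,1]]' 30 >/dev/null
python3 -c "
from h import *
go(672,75,190)
look('w3')"
```

```text
t 13.58 pos [ 416.4 -264.6  162.7] F [ 0.9 -0.8 -0.3] op 0.999
 shift cm [ 4.09 -2.85 42.3 ] turn deg [ 0.09  0.   -0.68]
```

View pics/w3.png

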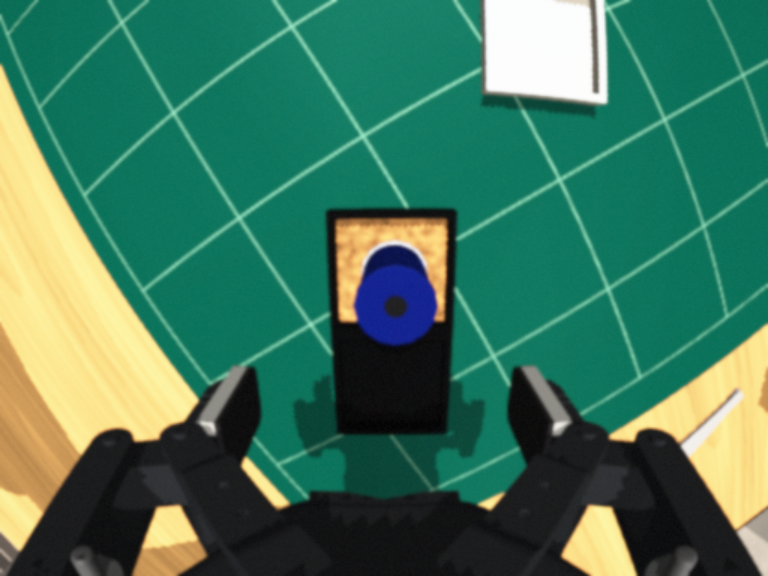

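The navy spool stands upright, centred on the cork at about (395,305). Next is the pearl jar.

```bash

python3 -m crank '[[0,0,-0.6,0.2,-1,2,1],[0,0,0,0.4,-0.5,4,1],[0,0,0,0.4,0,4,1],[0,0,0,0.4,0,4,1],[0,0,0,0.4,0,4,1],[0,0,0,0.4,0,4,1],[0,0,0,0.4,0,4,1],[0,0,0,0.4,0,4,1],[0,0,0,0.4,0,4,1],[0,0,0,0.4,0,4,1]]' 30 >/dev/null
python3 -c "
from h import *
go(672,75,180)"
```

```text
t 14.47 pos [657.2  42.7 197.4] F [ 1.  -0.9  0. ] op 1.0
 shift cm [-0.5   1.73  3.53] turn deg [ 0.   -0.58  1.36]
```

```bash

python3 -m crank '[[0,-0.5,1.3,-0.3,0.4,1.8,1],[0,0,0,0,0.4,0.6,1],[0,0,0,0,0.4,0,1],[0,0,0,0,0,0,1],[0,0,0,0,0,0,1],[0,0,0,0,0,0,1],[0,0,0,0,0,0,1],[0,0,0,0,0,0,1],[0,0,0,0,0,0,1],[0,0,0,0,0,0,1]]' 30 >/dev/null
python3 -c "
from h import *
go(672,75,180)
look('w4',[(672,75,73,21)])"
```

```text
t 15.3 pos [668.5  66.6 187.3] F [ 0.2  0.  -0.6] op 1.002
 shift cm [-0.14  0.73  0.9 ] turn deg [-0.07 -0.03  0.22]
```

View pics/w4.png

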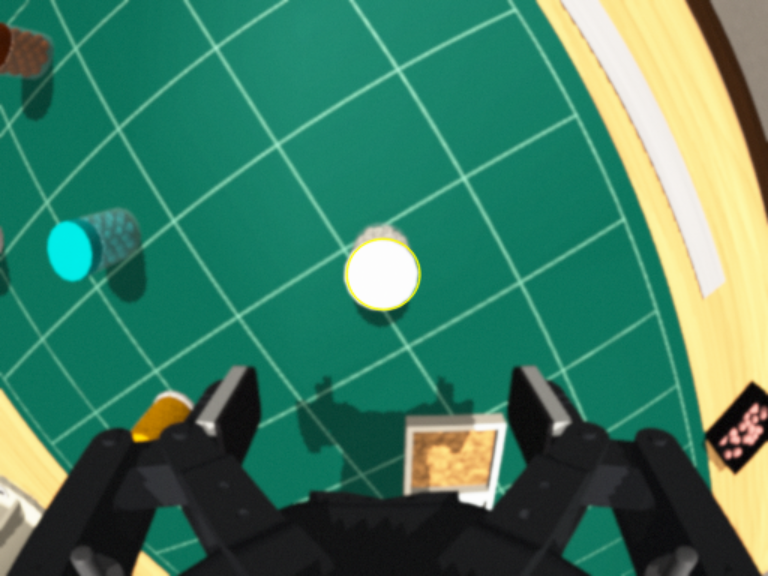

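The pearl lid at (382,273) fills the predicted circle. I descend in two stages.

```bash

python3 -m crank '[[0,0,0.2,-0.1,0.5,0.6,1],[0,0,0,0,1.2,0.1,1],[0,0,0,0,1.5,0,1],[0,0,0,0,1.5,0,1],[0,0,0,0,1.5,0,1],[0,0,0,0,1,0,1],[0,0,0,0,0.5,0,1],[0,0,0,0,0,0,1],[0,0,0,0,0,0,1],[0,0,0,0,0,0,1]]' 30 >/dev/null
python3 -c "
from h import *
go(672,75,38)"
```

```text
t 16.18 pos [671.9  75.3 102.1] F [-0.   0.9  1. ] op 0.998
 shift cm [ 0.03  6.41 -0.02] turn deg [-0.06  0.02 -0.05]
```

```bash

python3 -m crank '[[0,0,0,0,0.6,0,1],[0,0,0,0,1.2,0,1],[0,0,0,0,1.2,0,1],[0,0,0,0,1.2,0,1],[0,0,0,0,1,0,1],[0,0,0,0,0.5,0,1],[0,0,0,0,0.2,0,1],[0,0,0,0,0,0,1],[0,0,0,0,0,0,1],[0,0,0,0,0,0,1]]' 30 >/dev/null
python3 -c "
from h import *
go(672,75,38)"
```

```text
t 17.02 pos [672.8  75.4  37.8] F [-0.2  0.7 -0. ] op 1.0
 shift cm [-0.05 -0.02 -0.07] turn deg [-0.13  0.02  0.04]
```

```bash

python3 -m crank '[[0,0,0,0,0,0,0],[0,0,0,0,0,0,-0.5],[0,0,0,0,0,0,-1],[0,0,0,0,0,0,-1],[0,0,0,0,0,0,-1],[0,0,0,0,0,0,-1],[0,0,0,0,0,0,-1],[0,0,0,0,0,0,-1],[0,0,0,0,0,0,-1],[0,0,0,0,0,0,-1]]' 35 >/dev/null
python3 -c "
from h import *
go(672,75,38)"
python3 -m crank '[[0,0,0,0,-1,0,-1],[0,0,0,0,-2,0,-1],[0,0,0,0,-2.5,0,-1],[0,0,0,0,-2.5,0,-1],[0,0,0,0,-2.5,0,-1],[0,0,0,0,-2,0,-1],[0,0,0,0,-1,0,-1],[0,0,0,0,-0.5,0,-1],[0,0,0,0,0,0,-1],[0,0,0,0,0,0,-1]]' 35 >/dev/null
python3 -c "
from h import *
go(377.5,-337,175)"
```

```text
t 17.85 pos [674.1  75.5  40.1] F [ 0.2  0.6 -1.2] op 0.484
 shift cm [-0.15  0.21 -0.15] turn deg [-0.24  0.01  0.19]
t 18.68 pos [671.9  75.1 189. ] F [-0.1 -0.1 -1.5] op 0.481
 shift cm [ -3.67   1.25 -50.51] turn deg [-0.15  0.01  0.08]
```

```bash

python3 -m crank '[[0,0,0,-0.1,0,-1.5,-1],[0,0,0,-0.2,0,-3,-1],[0,0,0,-0.3,0,-4,-1],[0,0,0,-0.3,0,-4,-1],[0,0,0,-0.3,0,-4,-1],[0,0,0,-0.3,0,-4,-1],[0,0,0,-0.3,0,-4,-1],[0,0,0,-0.3,0,-4,-1],[0,0,0,-0.3,0,-4,-1],[0,0,0,-0.3,0,-4,-1]]' 35 >/dev/null
python3 -c "
from h import *
go(377.5,-337,175)"
```

```text
t 19.52 pos [ 445.2 -224.6  174.8] F [ 0.4 -0.9 -0.6] op 0.485
 shift cm [ -0.06   0.02 -13.12] turn deg [ 0.21  0.61 -0.99]
```

```bash

python3 -m crank '[[0.2,0.6,-0.9,0,-0.2,-4,-1],[0,0,0,0,-0.2,-3.5,-1],[0,0,0,0,0,-2.5,-1],[0,0,0,0,0,-1.5,-1],[0,0,0,0,0,-0.8,-1],[0,0,0,0,0,0,-1],[0,0,0,0,0,0,-1],[0,0,0,0,0,0,-1],[0,0,0,0,0,0,-1],[0,0,0,0,0,0,-1]]' 35 >/dev/null
python3 -c "
from h import *
go(377.5,-337,175)
look('w5',[(377.5,-337,7,21),(420,-267.2,77,22)])"
```

```text
t 20.35 pos [ 364.1 -332.9  170.1] F [ 0.3 -0.8 -1.6] op 0.477
 shift cm [ 1.34 -0.52  0.35] turn deg [-0.03 -0.39 -1.09]
```

View pics/w5.png

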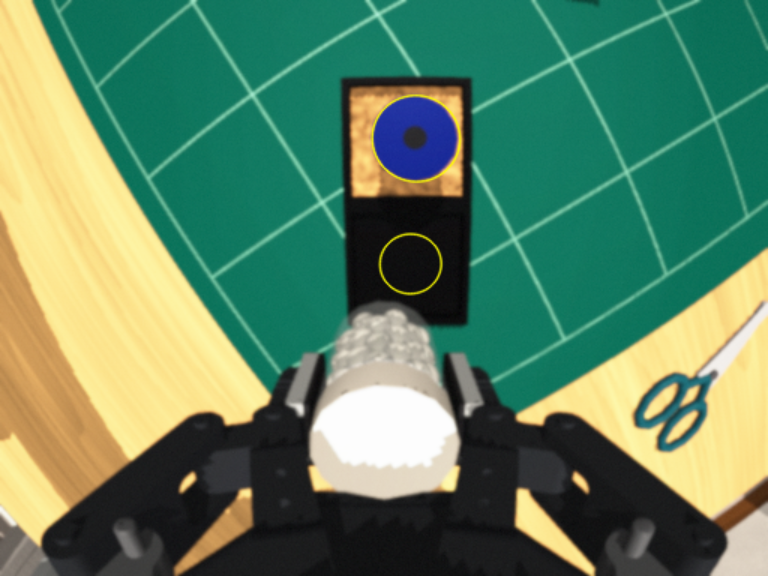

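The plain black half is centred near (410,262), where my target circle falls. I line up and lower.

```bash

python3 -m crank '[[0,-0.4,-0.8,0.8,0.4,0.3,-1],[0,0,0,0,1,0,-1],[0,0,0,0,1.5,0,-1],[0,0,0,0,1.5,0,-1],[0,0,0,0,1.5,0,-1],[0,0,0,0,1.2,0,-1],[0,0,0,0,0.6,0,-1],[0,0,0,0,0.2,0,-1],[0,0,0,0,0,0,-1],[0,0,0,0,0,0,-1]]' 35 >/dev/null
python3 -c "
from h import *
go(377.5,-337,44)"
```

```text
t 21.23 pos [ 377.  -331.9   84. ] F [-1.1  0.  -0.6] op 0.487
 shift cm [ 0.3   4.   -0.41] turn deg [-0.04  0.46 -0.04]
```

```bash

python3 -m crank '[[0,0.4,0,0.2,0,-0.3,-1],[0,0,0,0,0.4,0,-1],[0,0,0,0,0.8,0,-1],[0,0,0,0,0.8,0,-1],[0,0,0,0,0.6,0,-1],[0,0,0,0,0.4,0,-1],[0,0,0,0,0.2,0,-1],[0,0,0,0,0,0,-1],[0,0,0,0,0,0,-1],[0,0,0,0,0,0,-1]]' 35 >/dev/null
python3 -c "
from h import *
go(377.5,-337,44)"
```

```text
t 22.07 pos [ 378.3 -337.    50.2] F [ 0.1 -0.3 -1.1] op 0.485
 shift cm [-0.07  0.62 -0.04] turn deg [0.   0.01 0.15]
```

```bash

python3 -m crank '[[0,0,0,0,0.2,0,-1],[0,0,0,0,0.2,0,-1],[0,0,0,0,0.1,0,-1],[0,0,0,0,0.1,0,-1],[0,0,0,0,0,0,-1],[0,0,0,0,0,0,-1],[0,0,0,0,0,0,-1],[0,0,0,0,0,0,-1],[0,0,0,0,0,0,-1],[0,0,0,0,0,0,-1]]' 35 >/dev/null
python3 -c "
from h import *
go(377.5,-337,43)"
```

```text
t 22.9 pos [ 379.  -337.5   44.5] F [ 0.8 -0.6 -1.3] op 0.493
 shift cm [-0.15  0.15 -0.03] turn deg [0.02 0.01 0.26]
```

```bash

python3 -m crank '[[0,0,0.2,-0.1,0.1,0,-1],[0,0,0,0,0.1,0,-1],[0,0,0,0,0.05,0,-1],[0,0,0,0,0.05,0,-1],[0,0,0,0,0,0,-1],[0,0,0,0,0,0,-1],[0,0,0,0,0,0,-1],[0,0,0,0,0,0,-1],[0,0,0,0,0,0,-1],[0,0,0,0,0,0,-1]]' 35 >/dev/null
python3 -c "
from h import *
go(377.5,-337,43)"
```

```text
t 23.73 pos [ 378.1 -337.3   43.6] F [-0.   0.6  2.2] op 0.482
 shift cm [-0.07  0.06 -0.01] turn deg [0.04 0.01 0.05]
```

Fz rose from -1.3 to +2.2, so the jar is on the floor. I release it.

```bash

python3 -m crank '[[0,0,0,0,0,0,0.1],[0,0,0,0,0,0,0.3],[0,0,0,0,0,0,0.6],[0,0,0,0,0,0,1],[0,0,0,0,0,0,1],[0,0,0,0,-1,0,1],[0,0,0,0,-2,0,1],[0,0,0,0,-3,0,1],[0,0,0,0,-3,0,1],[0,0,0,0,-3,0,1]]' 30 >/dev/null
python3 -c "
from h import *
go(361,294,190)
look('w6')"
```

```text
t 24.57 pos [ 374.5 -333.9  163.8] F [ 0.3 -0.3 -0.4] op 1.005
 shift cm [-33.89  -2.1   52.9 ] turn deg [-0.11  0.01 -0.72]
```

View pics/w6.png

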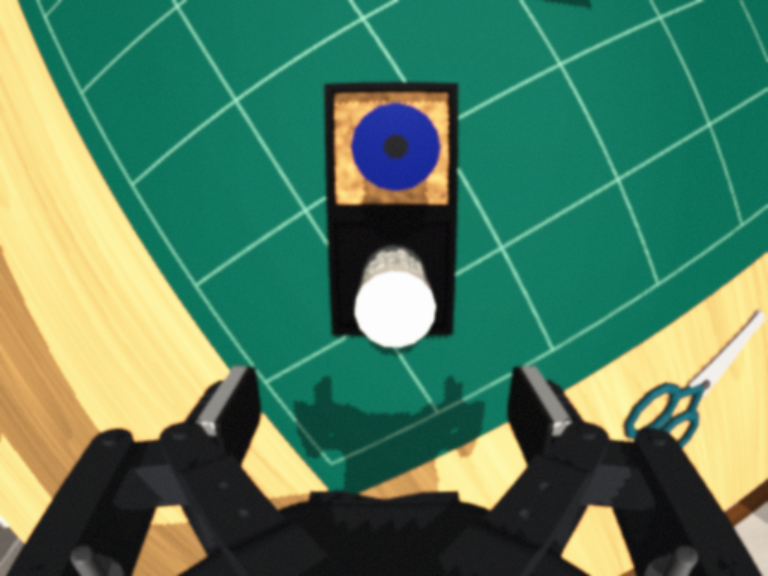

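Both black-box items are in place: navy at (396,146) on cork, and pearl at (395,305) in the plain half. Next is the lilac spool.

```bash

python3 -m crank '[[0,0,-0.6,-1,-1.2,1.6,1],[0,0,0,-2.1,-0.3,3.3,1],[0,0,0,-2.1,0,3.3,1],[0,0,0,-2.1,0,3.3,1],[0,0,0,-2.1,0,3.3,1],[0,0,0,-2.1,0,3.3,1],[0,0,0,-2.1,0,3.3,1],[0,0,0,-2.1,0,3.3,1],[0,0,0,-2.1,0,3.3,1],[0,0,0,-2.1,0,3.3,1]]' 30 >/dev/null
python3 -c "
from h import *
go(361,294,180)"
```

```text
t 25.45 pos [374.2  39.6 192.7] F [ 1.4  0.1 -0.9] op 1.0
 shift cm [-14.67   0.86  20.85] turn deg [-0.11 -0.69  1.79]
```

```bash

python3 -m crank '[[0,-0.5,1.5,-2.3,0,3.3,1],[0,0,0,-2.3,0,3.3,1],[0,0,0,-2.3,0,3.3,1],[0,0,0,-2.3,0,3.3,1],[0,0,0,-2,0,2.8,1],[0,0,0,-1.3,0,1.8,1],[0,0,0,-0.5,0,0.8,1],[0,0,0,0,0,0,1],[0,0,0,0,0,0,1],[0,0,0,0,0,0,1]]' 30 >/dev/null
python3 -c "
from h import *
go(361,294,180)
look('w7',[(361,294,73,22),(514,385,73,21)])"
```

```text
t 26.28 pos [357.5 281.6 197.9] F [ 1.  -1.2  0.2] op 0.996
 shift cm [-0.36  1.8   1.23] turn deg [-0.63  0.34  0.52]
```

View pics/w7.png

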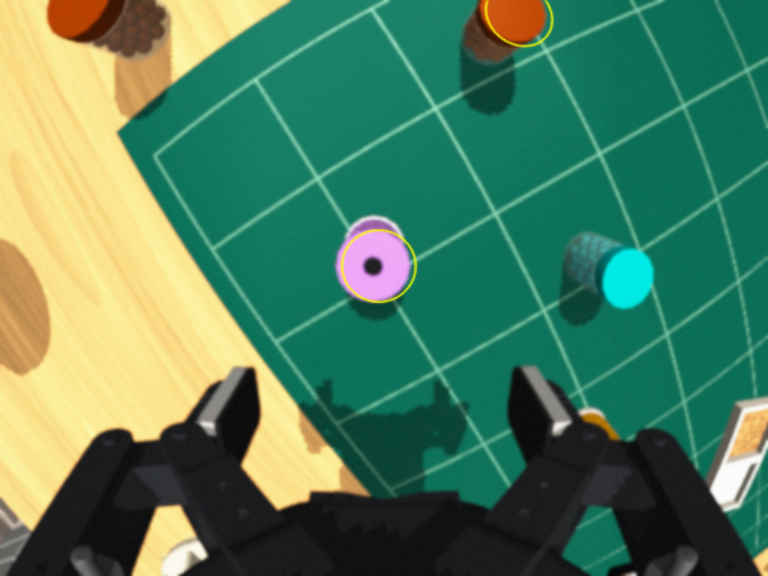

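The lilac disc is at (373,267), about 6 px left of my predicted circle. I move the target to (358.5, 295.5). Amber shifts the same way, to about (511, 386).

```bash

python3 -m crank '[[-0.6,0.3,0.5,-0.5,0.5,1,1],[0,0,0,0,1.3,0.2,1],[0,0,0,0,1.5,0,1],[0,0,0,0,1.5,0,1],[0,0,0,0,1.5,0,1],[0,0,0,0,1.2,0,1],[0,0,0,0,0.6,0,1],[0,0,0,0,0,0,1],[0,0,0,0,0,0,1],[0,0,0,0,0,0,1]]' 30 >/dev/null
python3 -c "
from h import *
go(358.5,295.5,38)
look('w8',[(358.5,295.5,73,22)])"
```

```text
t 27.17 pos [364.  290.5 113.2] F [-0.2  0.3  0.4] op 0.997
 shift cm [-0.71  7.52  0.15] turn deg [ 0.11 -1.01 -0.12]
```

View pics/w8.png

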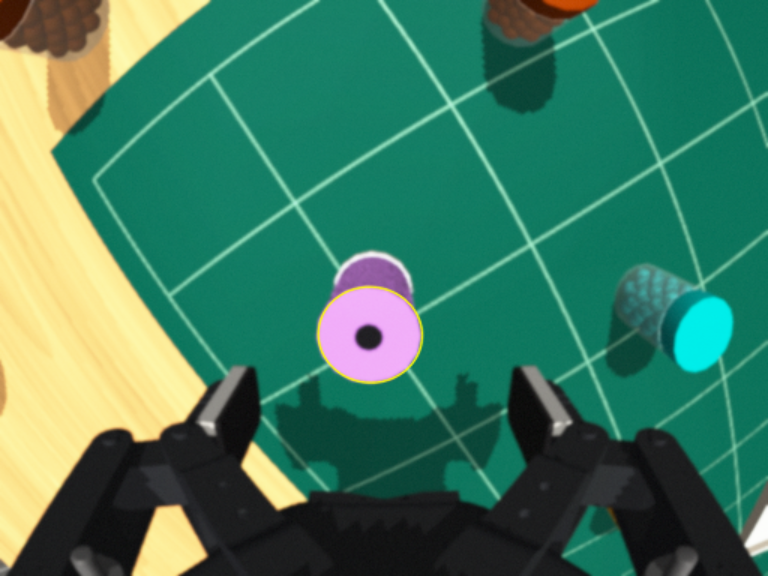

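The lilac disc at (369,335) now matches the circle exactly. I correct -7 mm in x and descend.

```bash

python3 -m crank '[[0,-1,0,-0.5,0.3,0.1,1],[0,0,0,-0.1,0.8,0,1],[0,0,0,0,1.2,0,1],[0,0,0,0,1.3,0,1],[0,0,0,0,1.3,0,1],[0,0,0,0,1.1,0,1],[0,0,0,0,0.6,0,1],[0,0,0,0,0.2,0,1],[0,0,0,0,0,0,1],[0,0,0,0,0,0,1]]' 30 >/dev/null
python3 -c "
from h import *
go(358.5,295.5,38)"
```

```text
t 28.05 pos [360.3 298.3  44. ] F [ 0.3 -0.1 -0.5] op 0.998
 shift cm [-0.01  0.6  -0.34] turn deg [-0.38  0.27  0.04]
```

```bash

python3 -m crank '[[-0.3,0.3,0,0,0.3,-0.3,1],[0,0,0,0,0.2,0,0.5],[0,0,0,0,0,0,0],[0,0,0,0,0,0,-0.5],[0,0,0,0,0,0,-1],[0,0,0,0,0,0,-1],[0,0,0,0,0,0,-1],[0,0,0,0,0,0,-1],[0,0,0,0,0,0,-1],[0,0,0,0,0,0,-1]]' 30 >/dev/null
python3 -c "
from h import *
go(358.5,295.5,38)"
python3 -m crank '[[0,0,0,0,-1,0,-1],[0,0,0,0,-2,0,-1],[0,0,0,0,-2.5,0,-1],[0,0,0,0,-2.5,0,-1],[0,0,0,0,-2.5,0,-1],[0,0,0,0,-2,0,-1],[0,0,0,0,-1,0,-1],[0,0,0,0,-0.5,0,-1],[0,0,0,0,0,0,-1],[0,0,0,0,0,0,-1]]' 30 >/dev/null
python3 -c "
from h import *
go(630.5,-112.5,180)"
```

```text
t 28.88 pos [359.9 296.5  40.7] F [ 0.2  0.3 -0.6] op 0.468
 shift cm [-0.07  0.27 -0.17] turn deg [-0.28 -0.07  0.12]
t 29.72 pos [357.9 295.  191.7] F [-0.1  0.7 -0.5] op 0.471
 shift cm [ 44.52   1.17 -20.53] turn deg [-0.22 -0.06  0.1 ]
```

```bash

python3 -m crank '[[0,0,0,1.4,0,-0.65,-1],[0,0,0,2.7,0,-1.25,-1],[0,0,0,3.6,0,-1.65,-1],[0,0,0,3.6,0,-1.65,-1],[0,0,0,3.6,0,-1.65,-1],[0,0,0,3.6,0,-1.65,-1],[0,0,0,3.6,0,-1.65,-1],[0,0,0,3.6,0,-1.65,-1],[0,0,0,3.6,0,-1.65,-1],[0,0,0,3.6,0,-1.65,-1]]' 30 >/dev/null
python3 -c "
from h import *
go(630.5,-112.5,180)"
```

```text
t 30.55 pos [559.5 -14.4 180.7] F [ 0.5  0.8 -0.1] op 0.471
 shift cm [11.12 -0.03 -4.78] turn deg [ 0.31  0.53 -0.66]
```

```bash

python3 -m crank '[[0.3,0.5,-0.6,3.4,0,-1.5,-1],[0,0,0,2.8,0,-1.2,-1],[0,0,0,1.8,0,-0.8,-1],[0,0,0,1,0,-0.4,-1],[0,0,0,0.4,0,-0.2,-1],[0,0,0,0,0,0,-1],[0,0,0,0,0,0,-1],[0,0,0,0,0,0,-1],[0,0,0,0,0,0,-1],[0,0,0,0,0,0,-1]]' 30 >/dev/null
python3 -c "
from h import *
go(630.5,-112.5,180)
look('w9',[(630.5,-112.5,7,22),(587.5,-182.5,7,21)])"
```

```text
t 31.38 pos [ 617.7 -106.   170. ] F [ 0.4 -0.1 -0.1] op 0.469
 shift cm [ 1.42 -1.02  0.11] turn deg [ 0.33 -0.24 -0.79]
```

View pics/w9.png

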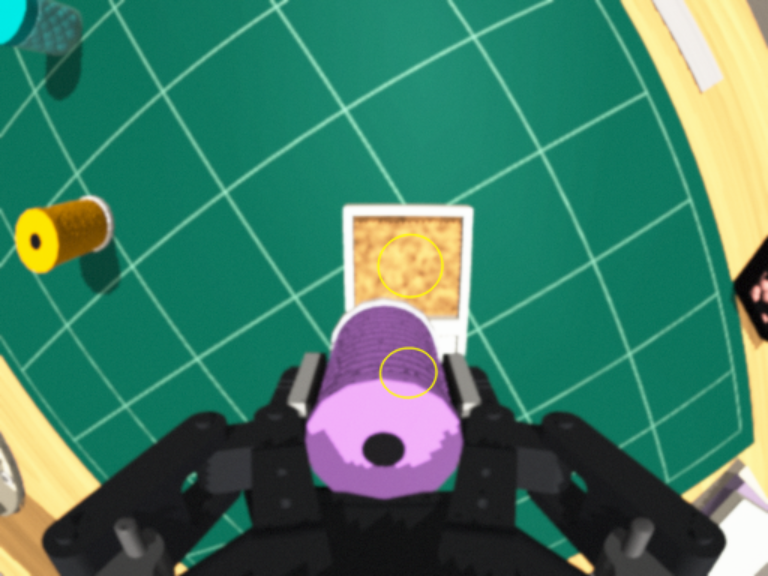

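The white box's cork spans (354–461, 217–319), and my target at (410,266) is at its centre. I align and lower.

```bash

python3 -m crank '[[0.3,-0.2,-0.7,0.8,0.4,0,-1],[0,0,0,0.1,1,0,-1],[0,0,0,0,1.5,0,-1],[0,0,0,0,1.5,0,-1],[0,0,0,0,1.5,0,-1],[0,0,0,0,1.2,0,-1],[0,0,0,0,0.6,0,-1],[0,0,0,0,0.2,0,-1],[0,0,0,0,0,0,-1],[0,0,0,0,0,0,-1]]' 30 >/dev/null
python3 -c "
from h import *
go(630,-112.5,45)"
```

```text
t 32.27 pos [ 627.2 -109.8   85.1] F [-0.4 -0.4 -1.7] op 0.471
 shift cm [ 0.37  4.02 -0.09] turn deg [-0.08  0.13  0.17]
```

```bash

python3 -m crank '[[0,0.1,0.1,0.3,0,-0.1,-1],[0,0,0,0,0.4,0,-1],[0,0,0,0,0.8,0,-1],[0,0,0,0,0.8,0,-1],[0,0,0,0,0.6,0,-1],[0,0,0,0,0.4,0,-1],[0,0,0,0,0.2,0,-1],[0,0,0,0,0,0,-1],[0,0,0,0,0,0,-1],[0,0,0,0,0,0,-1]]' 30 >/dev/null
python3 -c "
from h import *
go(630,-112.5,45)"
```

```text
t 33.1 pos [ 631.1 -112.8   51.7] F [-0.5  0.5 -0.1] op 0.47
 shift cm [-0.11  0.67 -0.03] turn deg [-0.15  0.01  0.24]
```

```bash

python3 -m crank '[[0,0,0.2,-0.1,0.2,0,-1],[0,0,0,0,0.2,0,-1],[0,0,0,0,0.1,0,-1],[0,0,0,0,0.1,0,-1],[0,0,0,0,0.05,0,-1],[0,0,0,0,0,0,-1],[0,0,0,0,0,0,-1],[0,0,0,0,0,0,-1],[0,0,0,0,0,0,-1],[0,0,0,0,0,0,-1]]' 30 >/dev/null
python3 -c "
from h import *
go(630,-112.5,44)"
```

```text
t 33.93 pos [ 630.9 -112.3   45.6] F [-0.5  0.5 -1.2] op 0.475
 shift cm [-0.06  0.16 -0.06] turn deg [-0.19  0.02  0.12]
```

```bash

python3 -m crank '[[0,0,0.1,-0.05,0.1,0,-1],[0,0,0,0,0.1,0,-1],[0,0,0,0,0.05,0,-1],[0,0,0,0,0.05,0,-1],[0,0,0,0,0,0,-1],[0,0,0,0,0,0,-1],[0,0,0,0,0,0,-1],[0,0,0,0,0,0,-1],[0,0,0,0,0,0,-1],[0,0,0,0,0,0,-1]]' 30 >/dev/null
python3 -c "
from h import *
go(630,-112.5,44)"
```

```text
t 34.77 pos [ 630.7 -112.1   43.8] F [ 0.2 -0.5  1.3] op 0.468
 shift cm [-0.04 -0.02 -0.07] turn deg [-0.2   0.02  0.04]
```

```bash

python3 -m crank '[[0,0,0,0,0.05,0,-1],[0,0,0,0,0.05,0,-1],[0,0,0,0,0,0,-1],[0,0,0,0,0,0,-1],[0,0,0,0,0,0,-1],[0,0,0,0,0,0,-1],[0,0,0,0,0,0,-1],[0,0,0,0,0,0,-1],[0,0,0,0,0,0,-1],[0,0,0,0,0,0,-1]]' 30 >/dev/null
python3 -c "
from h import *
go(630,-112.5,44)"
```

```text
t 35.6 pos [ 630.8 -112.2   43.8] F [-0.7 -0.1  1.3] op 0.471
 shift cm [-0.05 -0.02 -0.07] turn deg [-0.2   0.02  0.04]
```

The height stopped falling and the force is steady, so it's down. I release it.

```bash

python3 -m crank '[[0,0,0,0,0,0,0.1],[0,0,0,0,0,0,0.3],[0,0,0,0,0,0,0.6],[0,0,0,0,0,0,1],[0,0,0,0,0,0,1],[0,0,0,0,-1,0,1],[0,0,0,0,-2,0,1],[0,0,0,0,-3,0,1],[0,0,0,0,-3,0,1],[0,0,0,0,-3,0,1]]' 30 >/dev/null
python3 -c "
from h import *
go(511,386,190)
look('w10')"
```

```text
t 36.43 pos [ 625.6 -111.6  162.1] F [ 0.2  0.  -0.2] op 1.001
 shift cm [-35.73  -2.4   36.51] turn deg [ 0.09  0.02 -0.73]
```

View pics/w10.png

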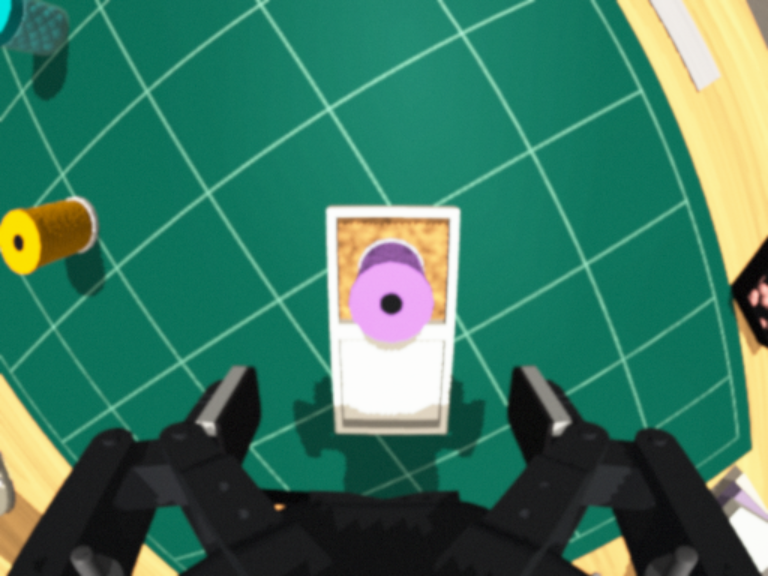

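The lilac spool stands at (391,303), within the cork half. Next is the amber jar.

```bash

python3 -m crank '[[0,0,-0.6,-1.4,-1.2,1.4,1],[0,0,0,-2.8,-0.5,2.85,1],[0,0,0,-2.8,0,2.85,1],[0,0,0,-2.8,0,2.85,1],[0,0,0,-2.8,0,2.85,1],[0,0,0,-2.8,0,2.85,1],[0,0,0,-2.8,0,2.85,1],[0,0,0,-2.8,0,2.85,1],[0,0,0,-2.8,0,2.85,1],[0,0,0,-2.8,0,2.85,1]]' 30 >/dev/null
python3 -c "
from h import *
go(511,386,185)"
```

```text
t 37.32 pos [546.8 263.8 198.1] F [0.8 0.5 0.3] op 0.998
 shift cm [-9.55  1.16  8.44] turn deg [-0.71 -0.66  1.5 ]
```

```bash

python3 -m crank '[[-0.5,-0.5,1.3,-2.6,0,2.3,1],[0,0,0,-2.4,0,2,1],[0,0,0,-1.7,0,1.5,1],[0,0,0,-1,0,0.8,1],[0,0,0,-0.3,0,0.3,1],[0,0,0,0,0,0,1],[0,0,0,0,0,0,1],[0,0,0,0,0,0,1],[0,0,0,0,0,0,1],[0,0,0,0,0,0,1]]' 30 >/dev/null
python3 -c "
from h import *
go(511,386,180)
look('w11',[(511,386,73,21)])"
```

```text
t 38.15 pos [511.8 373.3 201.9] F [ 0.1 -1.3 -0.2] op 1.0
 shift cm [-0.74  2.19  1.03] turn deg [-0.43  0.14  0.26]
```

View pics/w11.png

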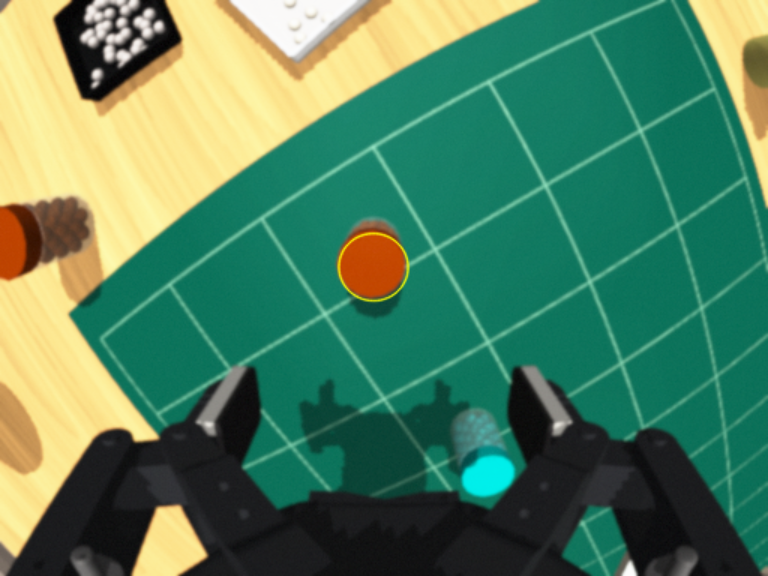

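The amber lid at (373,267) fills the 42 mm circle, so it's the small jar. I descend.

```bash

python3 -m crank '[[-0.4,0.1,0.2,-0.5,0.5,0.7,1],[0,0,0,0,1.3,0.1,1],[0,0,0,0,1.6,0,1],[0,0,0,0,1.6,0,1],[0,0,0,0,1.6,0,1],[0,0,0,0,1.3,0,1],[0,0,0,0,0.6,0,1],[0,0,0,0,0,0,1],[0,0,0,0,0,0,1],[0,0,0,0,0,0,1]]' 30 >/dev/null
python3 -c "
from h import *
go(511,386,38)"
```

```text
t 39.03 pos [512.2 382.4 106.8] F [ 0.3  0.7 -0.4] op 0.999
 shift cm [-0.29  6.88  0.26] turn deg [ 0.17 -0.12 -0.02]
```

```bash

python3 -m crank '[[0,0,0,-0.2,0.4,0.2,1],[0,0,0,0,1.1,0,1],[0,0,0,0,1.3,0,1],[0,0,0,0,1.3,0,1],[0,0,0,0,1.1,0,1],[0,0,0,0,0.7,0,1],[0,0,0,0,0.2,0,1],[0,0,0,0,0,0,1],[0,0,0,0,0,0,1],[0,0,0,0,0,0,1]]' 30 >/dev/null
python3 -c "
from h import *
go(511,386,38)"
```

```text
t 39.87 pos [512.2 385.9  40.2] F [-0.2 -0.1  0.8] op 1.0
 shift cm [-0.1   0.22 -0.06] turn deg [ 0.06 -0.12  0.02]
```

```bash

python3 -m crank '[[0,0,0,0,0.2,0,0],[0,0,0,0,0,0,-0.5],[0,0,0,0,0,0,-1],[0,0,0,0,0,0,-1],[0,0,0,0,0,0,-1],[0,0,0,0,0,0,-1],[0,0,0,0,0,0,-1],[0,0,0,0,0,0,-1],[0,0,0,0,0,0,-1],[0,0,0,0,0,0,-1]]' 35 >/dev/null
python3 -c "
from h import *
go(511,386,38)"
python3 -m crank '[[0,0,0,0,-1,0,-1],[0,0,0,0,-2,0,-1],[0,0,0,0,-2.5,0,-1],[0,0,0,0,-2.5,0,-1],[0,0,0,0,-2.5,0,-1],[0,0,0,0,-2,0,-1],[0,0,0,0,-1,0,-1],[0,0,0,0,-0.5,0,-1],[0,0,0,0,0,0,-1],[0,0,0,0,0,0,-1]]' 35 >/dev/null
python3 -c "
from h import *
go(587.5,-182.5,185)"
```

```text
t 40.7 pos [513.1 386.6  40.1] F [ 0.8  0.1 -0.8] op 0.486
 shift cm [-0.15  0.21 -0.16] turn deg [-0.1  -0.12  0.09]
t 41.53 pos [511.5 385.6 189.1] F [ 0.2 -0.3 -1.8] op 0.481
 shift cm [ 36.17   0.45 -44.45] turn deg [ 0.03 -0.12  0.03]
```

```bash

python3 -m crank '[[0,0,0,1,0,-1.2,-1],[0,0,0,1.9,0,-2.3,-1],[0,0,0,2.5,0,-3.1,-1],[0,0,0,2.5,0,-3.1,-1],[0,0,0,2.5,0,-3.1,-1],[0,0,0,2.5,0,-3.1,-1],[0,0,0,2.5,0,-3.1,-1],[0,0,0,2.5,0,-3.1,-1],[0,0,0,2.5,0,-3.1,-1],[0,0,0,2.5,0,-3.1,-1]]' 35 >/dev/null
python3 -c "
from h import *
go(587.5,-182.5,185)"
```

```text
t 42.37 pos [551.4  13.  175.8] F [ 0.6 -0.2 -1.2] op 0.482
 shift cm [ 13.12  -0.88 -14.94] turn deg [ 0.85  0.52 -0.75]
```

```bash

python3 -m crank '[[0.8,0.5,-0.7,2.6,-0.2,-3,-1],[0,0,0,2.6,-0.2,-3,-1],[0,0,0,2.6,-0.2,-3,-1],[0,0,0,2,0,-2.3,-1],[0,0,0,1.3,0,-1.4,-1],[0,0,0,0.6,0,-0.6,-1],[0,0,0,0,0,0,-1],[0,0,0,0,0,0,-1],[0,0,0,0,0,0,-1],[0,0,0,0,0,0,-1]]' 35 >/dev/null
python3 -c "
from h import *
go(587.5,-182.5,175)
look('w12',[(587.5,-182.5,7,21),(630.8,-112.2,77,22)])"
```

```text
t 43.2 pos [ 571.1 -178.1  169.6] F [-0.   0.2 -1.7] op 0.485
 shift cm [ 1.62 -0.57  0.49] turn deg [ 0.51 -0.47 -1.08]
```

View pics/w12.png

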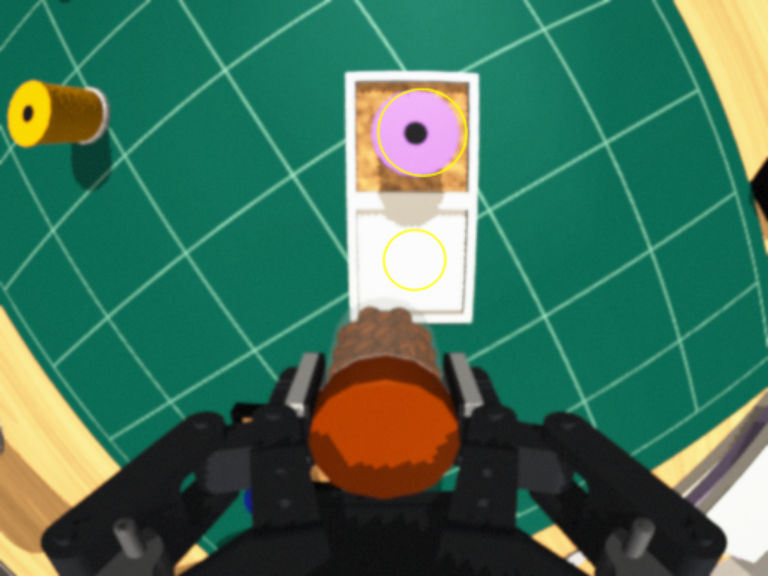

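The plain white half spans (357–465, 211–312), centred near (411,262). My circle is 2–3 mm to its right, so I use (586, -181.5).

```bash

python3 -m crank '[[0.5,-0.4,-1,0.8,0.4,0.3,-1],[0,0,0,0.1,1,0.1,-1],[0,0,0,0,1.5,0,-1],[0,0,0,0,1.5,0,-1],[0,0,0,0,1.5,0,-1],[0,0,0,0,1.2,0,-1],[0,0,0,0,0.6,0,-1],[0,0,0,0,0.2,0,-1],[0,0,0,0,0,0,-1],[0,0,0,0,0,0,-1]]' 35 >/dev/null
python3 -c "
from h import *
go(586,-181.5,44)"
```

```text
t 44.08 pos [ 580.7 -170.3   85.9] F [ 0.5  0.6 -0.5] op 0.481
 shift cm [ 1.04  4.19 -0.69] turn deg [ 0.    0.5  -0.19]
```

```bash

python3 -m crank '[[0,0.5,-0.2,0.8,-0.1,-0.5,-1],[0,0,0,0.1,0,-0.1,-1],[0,0,0,0,0.4,0,-1],[0,0,0,0,0.8,0,-1],[0,0,0,0,0.6,0,-1],[0,0,0,0,0.4,0,-1],[0,0,0,0,0.2,0,-1],[0,0,0,0,0,0,-1],[0,0,0,0,0,0,-1],[0,0,0,0,0,0,-1]]' 35 >/dev/null
python3 -c "
from h import *
go(586,-181.5,44)"
```

```text
t 44.92 pos [ 587.3 -182.1   62.6] F [-0.4  1.2 -1.3] op 0.481
 shift cm [-0.15  1.86 -0.02] turn deg [-0.05 -0.1   0.23]
```

```bash

python3 -m crank '[[0,-0.1,0.2,-0.1,0.3,0,-1],[0,0,0,0,0.5,0,-1],[0,0,0,0,0.4,0,-1],[0,0,0,0,0.2,0,-1],[0,0,0,0,0.1,0,-1],[0,0,0,0,0,0,-1],[0,0,0,0,0,0,-1],[0,0,0,0,0,0,-1],[0,0,0,0,0,0,-1],[0,0,0,0,0,0,-1]]' 35 >/dev/null
python3 -c "
from h import *
go(586,-181.5,44)"
```

```text
t 45.75 pos [ 586.8 -181.5   46.4] F [-0.1  1.1 -1. ] op 0.483
 shift cm [-0.07  0.24 -0.04] turn deg [-0.06  0.02  0.05]
```

```bash

python3 -m crank '[[0,0,0,-0.05,0.1,0,-1],[0,0,0,0,0.1,0,-1],[0,0,0,0,0.1,0,-1],[0,0,0,0,0.05,0,-1],[0,0,0,0,0.05,0,-1],[0,0,0,0,0,0,-1],[0,0,0,0,0,0,-1],[0,0,0,0,0,0,-1],[0,0,0,0,0,0,-1],[0,0,0,0,0,0,-1]]' 35 >/dev/null
python3 -c "
from h import *
go(586,-181.5,44)"
```

```text
t 46.58 pos [ 586.8 -181.4   43.8] F [-0.5  0.4  1.3] op 0.48
 shift cm [-0.06 -0.02 -0.05] turn deg [-0.08  0.02  0.12]
```

Contact again at TCP 43.8, with Fz going from -1.0 to +1.3. I release it and rise well clear.

```bash

python3 -m crank '[[0,0,0,0,0.05,0,-1],[0,0,0,0,0,0,0.1],[0,0,0,0,0,0,0.4],[0,0,0,0,0,0,1],[0,0,0,0,0,0,1],[0,0,0,0,-1,0,1],[0,0,0,0,-2,0,1],[0,0,0,0,-3,0,1],[0,0,0,0,-3,0,1],[0,0,0,0,-3,0,1]]' 30 >/dev/null
python3 -m crank '[[0,0,0,-2,-2,0,1],[0,0,0,-3,-1,1,1],[0,0,0,-3,0,2,1],[0,0,0,-3,0,2,1],[0,0,0,-3,0,2,1],[0,0,0,-2,0,2,1],[0,0,0,-1,0,1,1],[0,0,0,0,0,0,1],[0,0,0,0,0,0,1],[0,0,0,0,0,0,1]]' 30 >/dev/null
python3 -m crank '[[0,0,0,-2,-1,2,1],[0,0,0,-3,0,3,1],[0,0,0,-3,0,3,1],[0,0,0,-3,0,3,1],[0,0,0,-3,0,3,1],[0,0,0,-2,0,2,1],[0,0,0,-1,0,1,1],[0,0,0,0,0,0,1],[0,0,0,0,0,0,1],[0,0,0,0,0,0,1]]' 30 >/dev/null
python3 - <<'E'
from h import *
go(400,200,200)
t=cams.grab_frame('top');s=cams.grab_frame('scene')
cv2.imwrite('pics/top1.png',t);cv2.imwrite('pics/scene1.png',cv2.resize(s,None,fx=1.5,fy=1.5))
cv2.imwrite('pics/ctop1.png',cv2.resize(t[100:260,270:470],None,fx=3.7,fy=3.7,interpolation=cv2.INTER_CUBIC))
cv2.imwrite('pics/cscene1.png',cv2.resize(s[110:290,60:260],None,fx=3.3,fy=3.3,interpolation=cv2.INTER_CUBIC))
E
```

```text
t 49.08 pos [441.9 231.6 221.9] F [-0.1 -0.3  0.2] op 1.0
 shift cm [-1.9   2.12 -4.93] turn deg [-0.49 -0.88  1.04]
```

View pics/scene1.png

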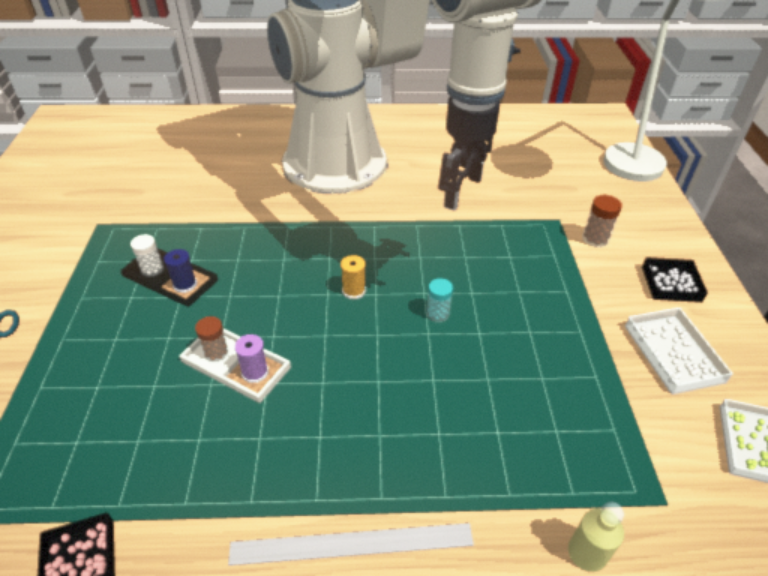

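View pics/ctop1.png

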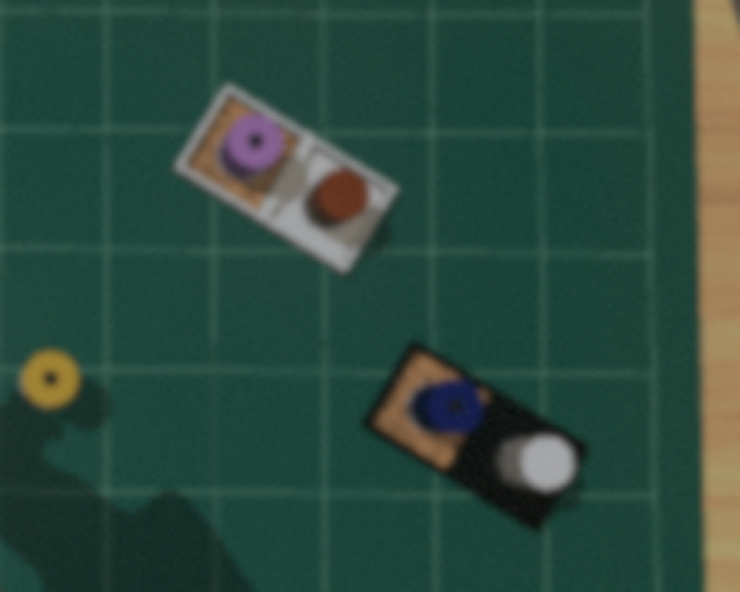

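View pics/top1.png

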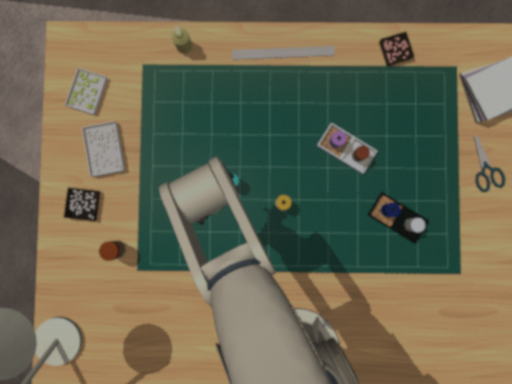

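View pics/cscene1.png

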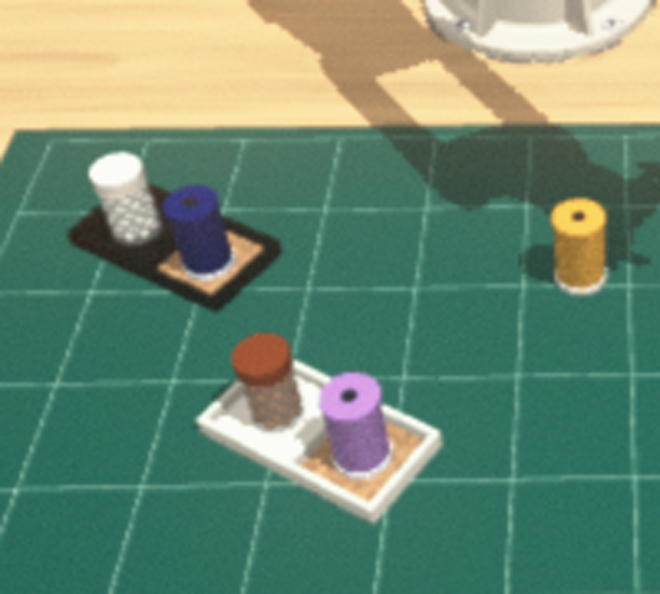

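The scene crop shows all four items upright in their halves:
- **Black box:** pearl at (120,200) and navy at (198,230).
- **White box:** amber at (265,385) and lilac at (355,425).

In the top view, mustard at (284,203) and turquoise at (234,180) haven't moved, and the gripper is empty and clear. I hand the job in.

```bash
python3 -c "
from rig import order
print(order.sign_off())"
```

```text
the job is handed in; nothing more can be done
None
```

Both kits are made up and the job was handed in at about 49 s of the 128 s allowed. I placed the items in this order:
1. Navy spool in the black box, cork half.
2. Pearl jar in the black box, plain half.
3. Lilac spool in the white box, cork half.
4. The smaller amber jar in the white box, plain half.

I lowered each one until I felt light contact (1–3 N) before releasing it.

The last top and scene pictures show all four standing upright inside their halves. The mustard spool and the larger amber jar look unmoved. So does the turquoise jar, though the arm partly hid it in the last top view. The gripper was open and clear of everything.

- **Camera disagreement:** the first top and scene readings differed by 3–8 mm. I settled this with the wrist camera before each grasp, moving the lilac and amber targets by a few mm.
- **Amber jar check:** I didn't take a separate close-up of the amber jar after its release. Those final pictures are its only check.

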